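# Lay the lamp carton down and square it to the stop

### The job

Push the upright brown carton over towards the dark wooden stop, so that it falls flat with its white label on top, then push it along the counter until its far end sits square and flush against the face of the stop over its whole width. Only push it, never lift it off the counter, and leave the other things where they are.

Things in the scene. Friction and masses are not known exactly. Their poses are not given: they have to be found in the camera images.
- carton: Loose brown cardboard carton standing on end, 0.2 to 0.4 kg: 50 mm deep (its x), 80 mm wide (y), 140 mm high (z). Origin: centre of its underside as it stands. White paper label with a red bar on its broad -x face, which looks away from the stop (within 17 degrees), folded over the top edge; black tape down the +x face. Flat with label up: z points to the stop, x straight down.
- carton_top (a point): Centre of the carton's top end face, which must meet the stop. Pushed near this end on the label face, with 3 N or less, the carton pivots on its far bottom edge and falls by itself once it leans about 20 degrees; it then lies 20 mm or more short of the stop.
- carton_foot (a point): Centre of the carton's bottom end face, 80 mm wide and 50 mm high once it lies flat: the end to push on. It slides on the counter with 1 to 5 N; pushed home askew it can jam with one corner on the stop, so square it first, for instance with a nudge on its flank.
- carton_mid (a point): centre of the carton
- stop: Dark wooden bar screwed to the counter, immovable: 20 mm thick (its x), 300 mm long (its y), 40 mm high. Origin: centre of its underside; its x points away from the carton, so the face to push against is the plane x = -10 mm of this frame. Two small steel brackets on its rear side.
- tape_roll: Bystander, loose: roll of clear packing tape lying flat, 90 mm across, 45 mm high. Origin: centre of its underside.
- screw_jar: Bystander, loose: amber glass jar with brass cap, 60 mm across, 70 mm high. Origin: centre of its underside.
- bulb_box: Bystander, loose: small yellow box, 55 x 55 mm, 75 mm high. Origin: centre of its underside.
- finial: Bystander, loose: brass lamp finial standing on its foot, 40 mm across, 50 mm high. Origin: centre of its underside.
- lampholder: Bystander, loose: black lampholder, 48 mm across, 55 mm high, to the right. Origin: centre of its underside.
- screwdriver: Bystander, loose: screwdriver lying to the left. Origin: about the middle of its length, underneath.
Things that resemble listed ones, but are neither listed nor needed, are in the scene too. What is shaped like the carton but pink or purple is not meant.

How it is judged:
By the outcome, as a careful person would: the job done as asked, in the order asked, and still so for the second after the job is handed in, with the robot touching nothing.
It also fails if it takes over 61 s, if anything falls off the work surface, if the arm or the gripper's body presses on something with over 40 N, if the wrist force passes 120 N, or if a joint passes its speed limit or range.

### The arm

A 6-joint arm with a two-finger parallel gripper is mounted at the origin on the work surface. World frame = base frame: x ahead of the robot, y to its left, z up, the work surface at z = 0. Lengths are in m, angles in rad, forces in N, time in s.
With the tool pointing down it reaches from about 0.35 to 0.775 m from the base axis. Payload 5.5 kg.
Tool frame: the origin (TCP) lies between the finger pads; the fingertips stand 8 mm ahead of it and the grasp point (between the pads) lies 11 mm behind it; z points along the fingers, y is the line along which they close (so a half turn about z gives the same grasp; the last joint's range is limited). The gripper opens to 85 mm and grips with 20 to 120 N. Pads are 22 mm wide; open, the fingers measure 114 mm over their backs; the gripper's body (76 mm by 85 mm) begins 54 mm behind the grasp point. The pads swing forward as they close: fully open they stand 13 mm farther back than shut.
Start: joints at [1.116, 0.313, 0.046, 1.304, 0, 1.431], TCP at [0.178, 0.547, 0.239] pointing down, gripper open.
Joint ranges: [-2.76, 2.76], [-0.86, 1.69], [-1.03, 1.26], [-2.2, 2.34], [-1.47, 1.5], [-3.14, 3.14]. Speed limits (rad/s): [2.57, 2.57, 3.14, 3.14, 3.14, 3.14].

### API

Orientations are given as a unit quaternion [w, x, y, z].
In Python, from workcell import status, vision, job gives the robot as it stands. The module is installed in compiled form; this text tells all that it offers.
- The arm moves only by the tool apply_moves, never from a script. Its argument "moves" is one flat list of numbers, 6 for each row, row after row: the shift along the world's x, y, z in units of 25 mm (1.0 is 25 mm), then the turn, a rotation vector about the world's x, y, z in rad. In form: [x, y, z, rx, ry, rz, x, y, z, rx, ry, rz, ...]. A call has 1 to 20 rows; each row is the pose to reach, as a shift and turn from the pose commanded when the call began; what a row does not reach only later rows make up. A row lasts 1/12 s, in which the tool goes at most 41.7 mm and 7.16 degrees, less where a joint would pass 70% of its speed; a pose out of reach is approached as far as the arm can. A call with a gripper value outside its range is refused whole. "claw" is the opening in per cent of the stroke, from 0 (shut) to 100 (fully open), set as the call begins (left out, the last holds). The fingers move at their own pace and stop on an object; "newtons" is the grip in N (left out, the last holds). Time passes only in rows, so rows that repeat a pose let the fingers close. It gives the time, the measured TCP pose, the force, the opening and the grip force at its end, in the units of the state.
- status.get_state(): the state, without advancing time (a new reading comes with each control period).
- vision.read_camera(name): name is "scene" or "top" or "wrist"; returns a dict with "image" (480x640x3 uint8, blue, green, red), "camera_matrix" (3x3 intrinsics, pixels), "camera_from_world" (4x4, takes a point from world to camera coordinates). Camera axes: x right, y down, z forward; pixel columns grow to the right and rows downward; lengths in m; the calibration is good to about 2 mm. A picture is of the moment at which its call begins. There is no depth.
- job.hand_in(): hands the job in; it is judged then, once.
The state is a dict: "clock": time; "joint_pos": joint angles; "qvel": joint speeds; "tau": joint torques, N m; "tcp_pos": TCP position; "orientation": TCP orientation; "wrist_force": force on the tool from outside, world axes, zero at the start; "ft_torque": the same for the moment, N m; "finger_gap": finger opening in m; "grip_force": force on a finger pad.
Only numpy, scipy, OpenCV 4.12 (cv2) and the standard library are available. Lean on these libraries where they do the work, as an engineer would, in place of code of your own. Each camera call takes 0.05 s, during which the arm holds its last target. There are 200 camera calls.

## Working session

There is one attempt and no reset: what is moved stays moved. The work goes in short steps, Python scripts to look and compute and a tool call to move; the robot and the scene stay as the last step left them, time stands still between calls to the robot, and variables do not carry over. Pictures are saved under pics/ and viewed, at most 10 in all, crops included, and the job is handed in when it is done.

Besides the shell and the picture viewer there is one more tool, called after "Emit:" by a JSON object that holds its "fn" and its "kwargs". apply_moves: Moves the arm, as the interface text tells. Its arguments: {"type":"object","properties":{"moves":{"type":"array","items":{"type":"number"}},"claw":{"type":"number"},"newtons":{"type":"number"}},"required":["moves"]}

```bash
mkdir -p pics
cat > h.py <<'E'
import numpy as np, cv2
from workcell import status, vision, job
def cam(n):
    d=vision.read_camera(n); return d["image"],np.array(d["camera_matrix"]),np.array(d["camera_from_world"])
def ray(K,T,u,v,z):
    R,t=T[:3,:3],T[:3,3]; o=-R.T@t; d=R.T@np.linalg.inv(K)@np.array([u,v,1.]); return o+d*(z-o[2])/d[2]
def proj(K,T,p):
    q=K@(T[:3,:3]@np.array(p)+T[:3,3]); return q[:2]/q[2]
E
python3 - <<'E'
from h import *
for n in ("scene","top"):
    i,K,T=cam(n); cv2.imwrite(f"pics/{n}0.png",i); np.savez(f"{n}0.npz",i=i,K=K,T=T)
    print(n,K[0,0],-T[:3,:3].T@T[:3,3],T[2,:3])
print(status.get_state())
E
```

```text
scene 553.9871430843771 [ 0.92736569 -0.54986864  0.9994843 ] [-0.36395019  0.50506145 -0.78259389]
top 617.3813000055783 [0.3078211  0.01096764 1.31371252] [ 0.17989951  0.00289608 -0.98368073]
{'clock': 0.1, 'joint_pos': array([ 1.11643149e+00,  3.13948997e-01,  4.50836401e-02,  1.30361209e+00,
       -3.33227159e-06,  1.43122124e+00]), 'qvel': array([-4.40279768e-04, -6.95575530e-04,  2.08407282e-03,  2.38488468e-04,
       -1.76576239e-03,  7.74330124e-05]), 'tau': array([ 1.60561969e-03, -4.81724238e+01,  2.99245870e+01,  1.26964817e-02,
       -2.21810656e-04,  1.30214719e-06]), 'tcp_pos': array([0.17782584, 0.54633674, 0.2384809 ]), 'orientation': array([-2.44374347e-04,  1.56745760e-01,  9.87638628e-01, -8.04252198e-04]), 'wrist_force': array([-0.01858199,  0.36595208, -0.48876999]), 'ft_torque': array([-0.03054268,  0.01868234, -0.01274086]), 'grip_force': 0.0, 'finger_gap': 0.08510688049703187}
```

View pics/scene0.png

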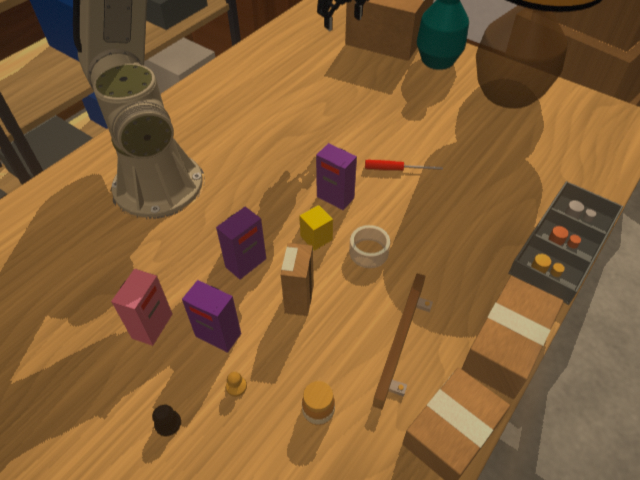

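View pics/top0.png

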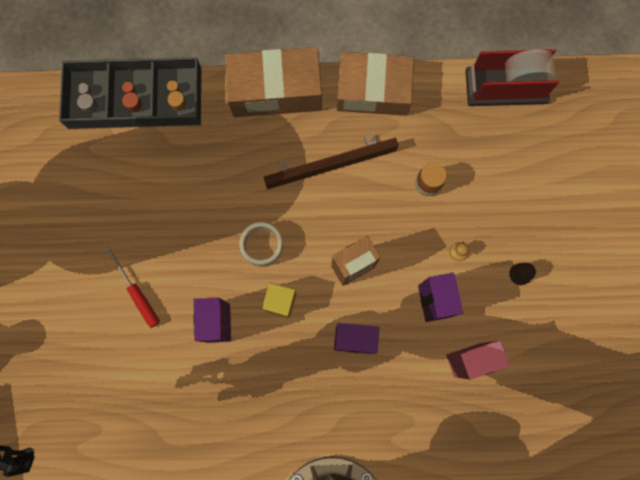

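The scene picture shows the stop at (400,340) and an upright brown carton at (298,280), which is at (357,260) in the top view. Things that could be mistaken for the carton, in top-view pixels:
- purple boxes at (211,320), (357,338) and (441,297)
- a pink box at (480,360)
- brown parcels at (273,80) and (375,82), lying behind the stop

I choose the one at (357,260): it is brown, upright and has a label. Next I check it in a close crop.

Run:
```python
from h import *
d=np.load("top0.npz");i,K,T=d["i"],d["K"],d["T"]
s=np.load("scene0.npz")
a=cv2.resize(i[125:290,255:410],None,fx=3.5,fy=3.5,interpolation=cv2.INTER_CUBIC)
b=cv2.resize(s["i"][235:325,270:325],None,fx=4.4,fy=4.4,interpolation=cv2.INTER_CUBIC)
c=np.zeros((max(a.shape[0],b.shape[0]),a.shape[1]+b.shape[1],3),np.uint8);c[:a.shape[0],:a.shape[1]]=a;c[:b.shape[0],a.shape[1]:]=b
print(c.shape,a.shape);cv2.imwrite("pics/crop1.png",c)
h=cv2.cvtColor(i,cv2.COLOR_BGR2HSV)
# stop dark mask
m=((h[...,2]<75)&(h[...,0]<15)).astype(np.uint8);m[:130]=0;m[195:]=0;m[:,:258]=0;m[:,405:]=0
n,l,st,_=cv2.connectedComponentsWithStats(m);k=1+st[1:,4].argmax();print(st[k])
pts=np.argwhere(l==k)[:,::-1].astype(np.float32);print(cv2.boxPoints(cv2.minAreaRect(pts)).round(1).tolist())
for q in [(266,182),(332,164),(357,260)]: print(q,h[q[1],q[0]])
# label mask
w=((h[...,1]<90)&(h[...,2]>130)).astype(np.uint8);w[:225]=0;w[290:]=0;w[:,:325]=0;w[:,385:]=0
pts=np.argwhere(w)[:,::-1].astype(np.float32);print(len(pts),cv2.boxPoints(cv2.minAreaRect(pts)).round(1).tolist())
```

```text
(578, 784, 3) (578, 542, 3)
[ 264  139  134   50 1590]
[[263.1000061035156, 175.6999969482422], [394.70001220703125, 136.1999969482422], [398.70001220703125, 149.60000610351562], [267.1000061035156, 189.10000610351562]]
(266, 182) [ 11 165  48]
(332, 164) [ 10 155  64]
(357, 260) [ 28  55 177]
344 [[344.3999938964844, 264.5], [369.5, 250.10000610351562], [375.3999938964844, 260.3999938964844], [350.29998779296875, 274.70001220703125]]
```

View pics/crop1.png

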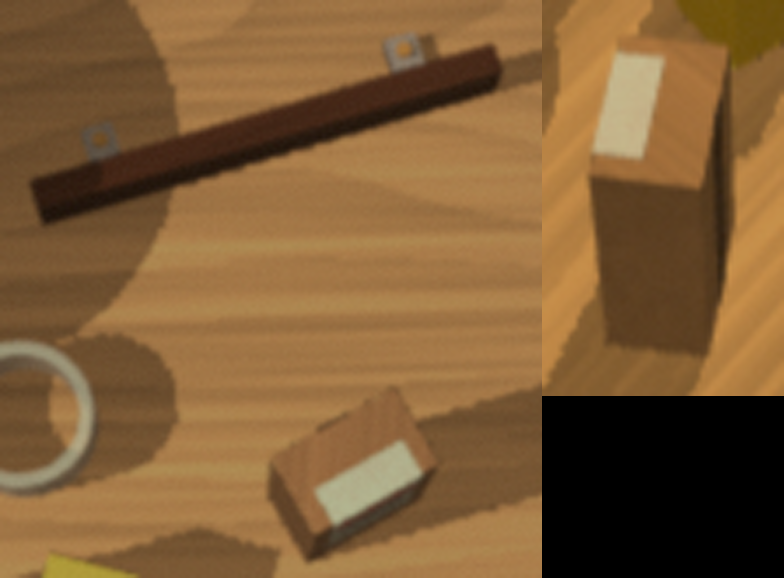

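Run:
```python
from h import *
d=np.load("top0.npz");K,T=d["K"],d["T"]
s=np.load("scene0.npz")
f=lambda c,z:ray(K,T,255+c[0]/3.5,125+c[1]/3.5,z)
A=[f((32,181),.04),f((493,44),.04)];B=[f((43,224),0),f((500,84),0)]
for P in (A,B):
    v=P[0]-P[1];print("stop",P[0].round(4),P[1].round(4),np.linalg.norm(v),"normal yaw",np.degrees(np.arctan2(-v[0],v[1])))
C=[f(c,.14) for c in((270,466),(395,388),(436,463),(310,531))]
for k in range(4):
    v=C[k]-C[k-1];print(C[k].round(4),np.linalg.norm(v).round(4),np.degrees(np.arctan2(v[1],v[0])).round(1))
print("top ctr",sum(C)/4)
# bystander rough positions, px, height
for n,u,v,z in(("tape",261,244,.045),("bulb",280,300,.075),("jar",432,177,.07),("finial",461,248,.05),("purp",357,338,.14),("purp2",441,290,.14)):print(n,ray(K,T,u,v,z).round(3))
# scene check: base corners of carton & stop ends
K,T=s["K"],s["T"]
for n,u,v,z in(("top nearL",270+(592-542)/4.4,235+175/4.4,.14),("topnearR",270+(702-542)/4.4,235+188/4.4,.14),("base nearR",270+(707-542)/4.4,235+354/4.4,0),("base nearL",270+(607-542)/4.4,235+345/4.4,0),("topfarR",270+(727-542)/4.4,235+45/4.4,.14),("topfarL",270+(618-542)/4.4,235+38/4.4,.14)):print(n,ray(K,T,u,v,z).round(4))
```

```text
stop [0.6944 0.1234 0.04  ] [ 0.774  -0.1628  0.04  ] 0.2970493666335101 normal yaw 15.543288374980541
stop [0.6782 0.1203 0.    ] [ 0.7618 -0.1713  0.    ] 0.3034224403851706 normal yaw 15.987188739793632
[ 0.4975 -0.0145  0.14  ] 0.0421 29.5
[ 0.5393 -0.085   0.14  ] 0.0819 -59.4
[ 0.4966 -0.1058  0.14  ] 0.0474 -154.0
[ 0.4609 -0.0352  0.14  ] 0.0791 116.9
top ctr [ 0.4985552  -0.06013368  0.14      ]
tape [0.547 0.131 0.045]
bulb [0.426 0.091 0.075]
jar [ 0.674 -0.23   0.07 ]
finial [ 0.526 -0.284  0.05 ]
purp [ 0.344 -0.056  0.14 ]
purp2 [ 0.43 -0.22  0.14]
top nearL [ 0.4998 -0.1054  0.14  ]
topnearR [ 0.5422 -0.0825  0.14  ]
base nearR [ 0.5402 -0.0814  0.    ]
base nearL [ 0.4988 -0.1058  0.    ]
topfarR [ 0.5033 -0.0135  0.14  ]
topfarL [ 0.4613 -0.0396  0.14  ]
```

The crop confirms the choice: a brown upright box with a white label folded over the -x top edge, and tape on the side facing the stop. The top-view and scene-view corners agree to about 4 mm.

- **Carton:** centre (0.500, -0.060), yaw about 29.7°.
- **Stop:** normal yaw about 15.8°, face at n·p ≈ 0.683.

I now move behind the label face.

Emit:
{"fn": "apply_moves", "kwargs": {"moves": [1,-2.5,0,0,0,0.1,2,-5,0,0,0,0.2,3,-7,0,0,0,0.3,4,-9,0,0,0,0.4,5,-11,0,0,0,0.5,6,-13,0,0,0,0.6,7,-15,0,0,0,0.7,7.5,-17,0,0,0,0.8,8,-18.5,0,0,0,0.83,9,-20,0,0,0,0.83,9.5,-21.5,0,0,0,0.83,10,-23,0,0,0,0.83,10.5,-24.5,0,0,0,0.83,10.9,-25.4,0,0,0,0.83,10.9,-25.4,0,0,0,0.83,10.9,-25.4,-1,0,0,0.83,10.9,-25.4,-2.2,0,0,0.83,10.9,-25.4,-3.4,0,0,0.83,10.9,-25.4,-4.4,0,0,0.83,10.9,-25.4,-4.4,0,0,0.83], "claw": 50}}

```text
clock: 1.77
tcp_pos: [0.4464, -0.0878, 0.1237]
orientation: [-0.004, -0.254, 0.967, 0.003]
wrist_force: [-1.6, 0.7, -0.1]
finger_gap: 0.0427
grip_force: 0.0
```

Emit:
{"fn": "apply_moves", "kwargs": {"moves": [0.25,0.14,0,0,0,0,0.5,0.28,0,0,0,0,0.65,0.37,0,0,0,0,0.8,0.46,0,0,0,0,0.95,0.54,0,0,0,0,1.1,0.63,0,0,0,0,1.25,0.71,0,0,0,0,1.4,0.8,0,0,0,0,1.55,0.88,0,0,0,0,1.7,0.97,0,0,0,0,1.85,1.05,0,0,0,0,2.0,1.14,0,0,0,0,2.15,1.23,0,0,0,0,2.3,1.31,0,0,0,0,2.45,1.4,0,0,0,0,2.6,1.48,0,0,0,0,2.7,1.54,0,0,0,0,2.7,1.54,0,0,0,0,2.7,1.54,0,0,0,0,2.7,1.54,0,0,0,0]}}

```text
clock: 3.43
tcp_pos: [0.5179, -0.0497, 0.1292]
orientation: [-0.0, -0.255, 0.967, 0.0]
wrist_force: [0.4, -0.4, 0.1]
finger_gap: 0.0425
grip_force: 0.0
```

Run:
```python
from h import *
i,K,T=cam("top");np.savez("top1.npz",i=i,K=K,T=T)
j,_,_=cam("scene")
a=cv2.resize(i[120:330,220:480],None,fx=2,fy=2,interpolation=cv2.INTER_CUBIC);b=j[150:450,170:450]
c=np.zeros((420,800,3),np.uint8);c[:,:520]=a;c[:300,520:]=b;cv2.imwrite("pics/c2.png",c)
```

```text
(no output)
```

View pics/c2.png

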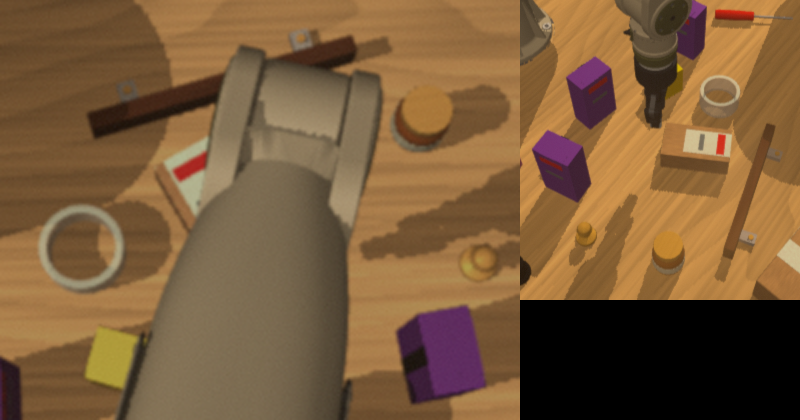

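The carton lies flat with its label up. In the crop the foot end is near (668,140) and the red bar points to the stop. I back off, align with the stop normal, and measure.

Emit:
{"fn": "apply_moves", "kwargs": {"moves": [-0.5,-0.15,0,0,0,-0.06,-1.0,-0.27,0,0,0,-0.12,-1.5,-0.4,0,0,0,-0.18,-2.14,-0.54,0,0,0,-0.237,-2.14,-0.54,0,0,0,-0.237,-2.14,-0.54,0,0,0,-0.237,-2.14,-0.54,0,0,0,-0.237]}}

```text
clock: 4.12
tcp_pos: [0.4653, -0.0634, 0.1297]
orientation: [0.001, -0.139, 0.99, -0.0]
wrist_force: [-0.7, 0.0, 0.9]
finger_gap: 0.0424
grip_force: 0.0
```

Run:
```python
from h import *
j,K,T=cam("scene");i,Kt,Tt=cam("top");np.savez("s3.npz",i=j,K=K,T=T)
c=cv2.resize(j[255:375,295:435],None,fx=4,fy=4,interpolation=cv2.INTER_CUBIC)
b=cv2.resize(i[140:265,300:360],None,fx=4,fy=4,interpolation=cv2.INTER_CUBIC)
o=np.zeros((500,800,3),np.uint8);o[:480,:560]=c;o[:500,560:]=b;cv2.imwrite("pics/c3.png",o)
```

```text
(no output)
```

View pics/c3.png

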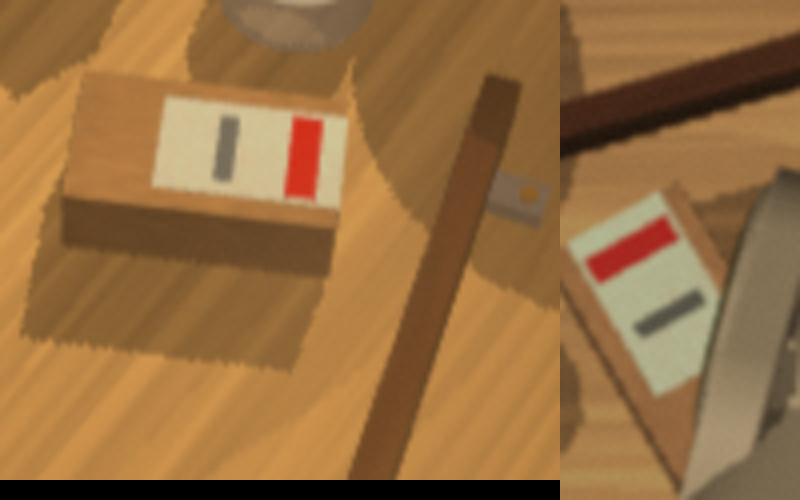

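Run:
```python
from h import *
s=np.load("s3.npz");K,T=s["K"],s["T"]
f=lambda c,z:ray(K,T,295+c[0]/4,255+c[1]/4,z)
C=[f(c,.05) for c in((85,72),(352,103),(337,227),(64,196))]
for k in range(4):
    v=C[k]-C[k-1];print(C[k].round(4),np.linalg.norm(v).round(4),np.degrees(np.arctan2(v[1],v[0])).round(1))
foot=(C[0]+C[3])/2;end=(C[1]+C[2])/2;print("foot",foot,"end",end)
a,b=f((487,75),.04),f((348,480),.04);v=a-b;v/=np.linalg.norm(v);n=np.array([v[1],-v[0],0]);print("stop",a,b,np.degrees(np.arctan2(n[1],n[0])))
for p in C+[foot]:print("gap",((a-p)@n).round(4),"t",(p@v).round(4))
```

```text
[ 0.5112 -0.0116  0.05  ] 0.0775 119.1
[0.635  0.0553 0.05  ] 0.1407 28.4
[ 0.6697 -0.0128  0.05  ] 0.0764 -63.0
[ 0.5489 -0.0794  0.05  ] 0.138 -151.1
foot [ 0.53001819 -0.04548192  0.05      ] end [0.65234151 0.02126211 0.05      ]
stop [0.67990147 0.11969889 0.04      ] [ 0.74605706 -0.11988373  0.04      ] 15.436345198166018
gap 0.1976 t -0.1472
gap 0.0604 t -0.1157
gap 0.0451 t -0.1906
gap 0.1793 t -0.2226
gap 0.1884 t -0.1849
```

Emit:
{"fn": "apply_moves", "kwargs": {"moves": [-0.09,0.31,-1.2,0,0,0,-0.09,0.31,-2.4,0,0,0,-0.09,0.31,-3.3,0,0,0,-0.09,0.31,-4.0,0,0,0,-0.09,0.31,-4.0,0,0,0,0.3,0.42,-4.0,0,0,0,0.68,0.53,-4.0,0,0,0,1.06,0.63,-4.0,0,0,0,1.26,0.69,-4.0,0,0,0,1.45,0.74,-4.0,0,0,0,1.64,0.79,-4.0,0,0,0,1.83,0.85,-4.0,0,0,0,2.03,0.9,-4.0,0,0,0,2.22,0.96,-4.0,0,0,0,2.41,1.01,-4.0,0,0,0,2.6,1.06,-4.0,0,0,0,2.8,1.12,-4.0,0,0,0,2.95,1.16,-4.0,0,0,0,2.95,1.16,-4.0,0,0,0,2.95,1.16,-4.0,0,0,0]}}

```text
clock: 5.88
tcp_pos: [0.5396, -0.0343, 0.0295]
orientation: [0.001, -0.139, 0.99, -0.0]
wrist_force: [0.4, 1.1, 0.2]
finger_gap: 0.0426
grip_force: 0.0
```

Run:
```python
from h import *
j,K,T=cam("scene");np.savez("s4.npz",i=j,K=K,T=T)
c=cv2.resize(j[255:375,295:435],None,fx=5,fy=5,interpolation=cv2.INTER_CUBIC);cv2.imwrite("pics/c4.png",c)
```

```text
(no output)
```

View pics/c4.png

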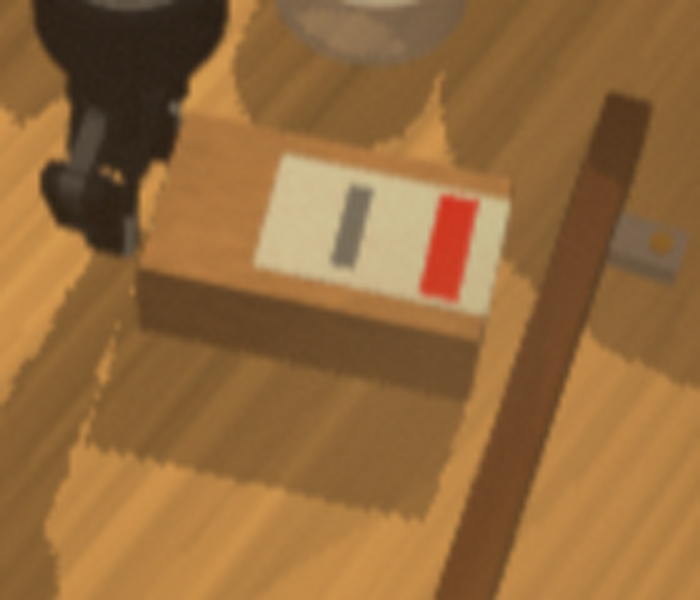

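```bash
cat >> h.py <<'E'
def rep(s,corn,st,sc,ox,oy):
    K,T=s["K"],s["T"]; f=lambda c,z:ray(K,T,ox+c[0]/sc,oy+c[1]/sc,z)
    C=[f(c,.05) for c in corn]; a,b=f(st[0],.04),f(st[1],.04); v=(a-b)/np.linalg.norm(a-b); n=np.array([v[1],-v[0],0])
    for k in range(4):
        w=C[k]-C[k-1];print(C[k].round(4),np.linalg.norm(w).round(4),np.degrees(np.arctan2(w[1],w[0])).round(1),"gap",((a-C[k])@n).round(4),"t",(C[k]@v).round(4))
    print("stop yaw",np.degrees(np.arctan2(n[1],n[0])),"n.p",a@n)
E
python3 -c "
from h import *
rep(np.load('s4.npz'),[(182,112),(510,180),(480,342),(138,268)],[(610,95),(438,600)],5,295,255)"
```

```text
[ 0.5435 -0.0018  0.05  ] 0.0786 113.0 gap 0.1646 t -0.1472
[0.672  0.0508 0.05  ] 0.1389 22.3 gap 0.0267 t -0.1309
[ 0.7029 -0.0215  0.05  ] 0.0787 -66.9 gap 0.0163 t -0.2089
[ 0.5742 -0.0742  0.05  ] 0.1391 -157.8 gap 0.1544 t -0.2251
stop yaw 15.523977920630065 n.p 0.687801029364227
```

The carton's corners measure yaw 22.5°, about 7° askew, with the nearest corner 16 mm from the stop. I square it with a nudge on its left flank near the far end.

Emit:
{"fn": "apply_moves", "kwargs": {"moves": [-0.4,-0.1,0,0,0,0,-0.4,-0.1,1.3,0,0,0,-0.4,-0.1,2.6,0,0,0,-0.4,-0.1,4,0,0,0,0.8,1.0,4,0,0,0,1.8,2.0,4,0,0,0,2.8,3.0,4,0,0,0,3.8,3.9,4,0,0,0,4.08,4.18,4,0,0,0,4.08,4.18,4,0,0,0,4.08,4.18,2.8,0,0,0,4.08,4.18,1.4,0,0,0,4.08,4.18,0,0,0,0,4.08,4.18,0,0,0,0,4.12,4.0,0,0,0,0,4.18,3.8,0,0,0,0,4.24,3.6,0,0,0,0,4.3,3.4,0,0,0,0,4.36,3.18,0,0,0,0,4.36,3.18,0,0,0,0], "claw": 0}}

```text
clock: 7.6
tcp_pos: [0.6491, 0.044, 0.0312]
orientation: [0.002, -0.138, 0.99, -0.0]
wrist_force: [0.2, -0.0, 0.6]
finger_gap: 0.0003
grip_force: 0.0
```

Run:
```python
from h import *
j,K,T=cam("scene");np.savez("s5.npz",i=j,K=K,T=T)
c=cv2.resize(j[255:375,295:435],None,fx=5,fy=5,interpolation=cv2.INTER_CUBIC);cv2.imwrite("pics/c5.png",c)
```

```text
(no output)
```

View pics/c5.png

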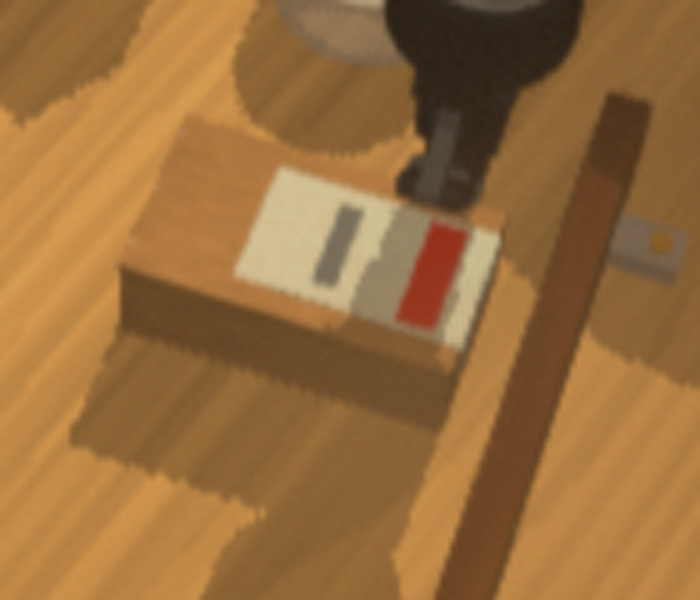

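```bash
python3 -c "
from h import *
rep(np.load('s5.npz'),[(188,115),(503,213),(451,372),(121,266)],[(610,95),(438,600)],5,295,255)"
```

```text
[ 0.5464 -0.0015  0.05  ] 0.079 106.0 gap 0.1618 t -0.1477
[0.6782 0.0353 0.05  ] 0.1369 15.6 gap 0.0249 t -0.1475
[ 0.701  -0.0397  0.05  ] 0.0784 -73.1 gap 0.023 t -0.2259
[ 0.5681 -0.0775  0.05  ] 0.1381 -164.1 gap 0.1611 t -0.2267
stop yaw 15.523977920630065 n.p 0.687801029364227
```

Now square within 0.5°, with a gap of about 23 mm. I lift off, then push the centre of the foot with both fingers.

Emit:
{"fn": "apply_moves", "kwargs": {"moves": [-0.22,0.77,0,0,0,0,-0.22,0.77,1.3,0,0,0,-0.22,0.77,2.7,0,0,0,-0.22,0.77,4,0,0,0,-1.4,-0.2,4,0,0,0,-2.5,-1.2,4,0,0,0,-3.5,-2.2,4,0,0,0,-4.5,-3.1,4,0,0,0,-5.27,-3.74,4,0,0,0,-5.27,-3.74,4,0,0,0]}}

```text
clock: 8.48
tcp_pos: [0.5114, -0.0504, 0.1293]
orientation: [-0.002, -0.137, 0.991, -0.0]
wrist_force: [0.8, 0.7, -0.4]
finger_gap: 0.0
grip_force: 0.0
```

Emit:
{"fn": "apply_moves", "kwargs": {"moves": [0,0,0,0,0,0,0,0,-1.3,0,0,0,0,0,-2.7,0,0,0,0,0,-4.1,0,0,0,0,0,-4.1,0,0,0,0.38,0.11,-4.1,0,0,0,0.67,0.19,-4.1,0,0,0,0.87,0.24,-4.1,0,0,0,1.02,0.28,-4.1,0,0,0,1.17,0.33,-4.1,0,0,0,1.32,0.37,-4.1,0,0,0,1.47,0.41,-4.1,0,0,0,1.6,0.45,-4.1,0,0,0,1.7,0.47,-4.1,0,0,0,1.76,0.49,-4.1,0,0,0,1.76,0.49,-4.1,0,0,0], "claw": 50}}

```text
clock: 9.82
tcp_pos: [0.5599, -0.0358, 0.0268]
orientation: [0.0, -0.139, 0.99, 0.0]
wrist_force: [-2.7, -0.8, 1.7]
finger_gap: 0.0428
grip_force: 1.3
```

Emit:
{"fn": "apply_moves", "kwargs": {"moves": [0.05,0.015,0,0,0,0,0.1,0.03,0,0,0,0,0.15,0.04,0,0,0,0,0.2,0.055,0,0,0,0,0.2,0.055,0,0,0,0]}}

```text
clock: 10.23
tcp_pos: [0.5627, -0.035, 0.0266]
orientation: [-0.002, -0.138, 0.99, -0.0]
wrist_force: [-9.2, -3.5, 6.7]
finger_gap: 0.0427
grip_force: 4.8
```

Emit:
{"fn": "apply_moves", "kwargs": {"moves": [0.03,0.01,0,0,0,0,0.06,0.017,0,0,0,0,0.08,0.022,0,0,0,0,0.08,0.022,0,0,0,0]}}

```text
clock: 10.57
tcp_pos: [0.5627, -0.035, 0.0266]
orientation: [-0.004, -0.138, 0.99, -0.001]
wrist_force: [-13.3, -4.9, 11.2]
finger_gap: 0.043
grip_force: 7.8
```

The tool stalled at n = 0.532 with force rising, which fits the face at 0.683. I back off and check.

Emit:
{"fn": "apply_moves", "kwargs": {"moves": [-0.2,-0.055,0,0,0,0,-0.5,-0.14,0,0,0,0,-1.0,-0.28,0,0,0,0,-1.6,-0.45,0,0,0,0,-1.6,-0.45,1.3,0,0,0,-1.6,-0.45,2.6,0,0,0,-1.6,-0.45,4,0,0,0,-1.6,-0.45,5,0,0,0,-2,1.0,5,0,0,0,-2.5,2.2,5,0,0,0,-3,3.4,5,0,0,0,-3.5,4.6,5,0,0,0,-4,5.8,5,0,0,0,-4.5,7,5,0,0,0,-5,8.5,5,0,0,0,-5.5,10,5,0,0,0,-5.5,11,5,0,0,0,-5.5,12,5,0,0,0,-5.5,12,5,0,0,0,-5.5,12,5,0,0,0]}}

```text
clock: 12.23
tcp_pos: [0.4293, 0.2674, 0.1518]
orientation: [0.001, -0.14, 0.99, 0.0]
wrist_force: [0.2, -0.2, 0.0]
finger_gap: 0.0426
grip_force: 0.0
```

Run:
```python
from h import *
i,K,T=cam("top");j,K,T=cam("scene");np.savez("s6.npz",i=j,K=K,T=T)
a=cv2.resize(i[130:270,255:385],None,fx=4,fy=4,interpolation=cv2.INTER_CUBIC);b=cv2.resize(j[225:425,220:440],(280,255))
o=np.zeros((560,800,3),np.uint8);o[:,:520]=a;o[:255,520:]=b
e=cv2.resize(j[270:345,340:410],(280,300),interpolation=cv2.INTER_CUBIC);o[260:,520:]=e;cv2.imwrite("pics/c6.png",o)
```

```text
(no output)
```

View pics/c6.png

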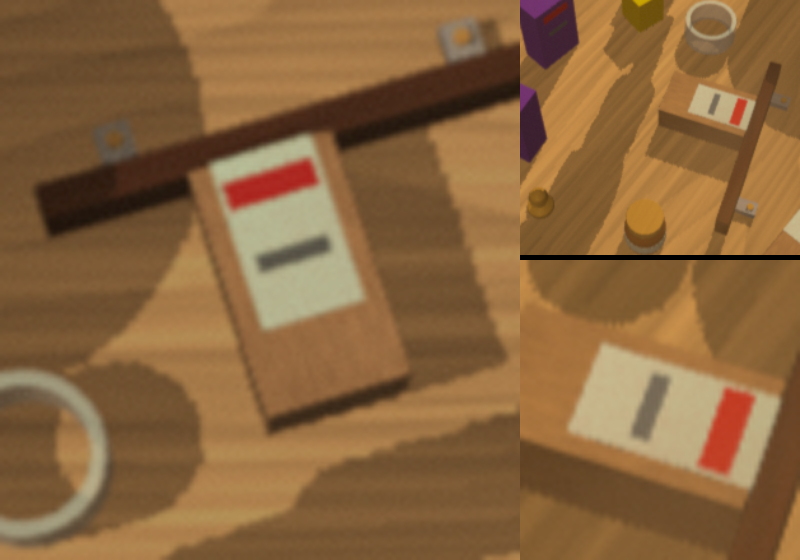

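The final view shows the carton flat with its label up. Its end edge, (190,172)–(333,130), lies on the stop's face at both corners and is parallel to it (16.4° for both). The bystanders are where they were, and the arm is clear.

```bash
python3 -c "
from workcell import job
print(job.hand_in())"
```

```text
the job is handed in; nothing more can be done
None
```

The job is handed in: the carton lies flat with its label up, and its far end looked square and flush against the stop in the last camera view, with the bystanders that view showed still in place.

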